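# Test a bayonet microscope lamp

### The arm

A 6-joint arm with a two-finger parallel gripper is mounted at the origin on the work surface. World frame = base frame: x ahead of the robot, y to its left, z up, the work surface at z = 0. Lengths are in m, angles in rad, forces in N, time in s.
With the tool pointing down it reaches from about 0.3 to 0.775 m from the base axis. Payload 14.6 kg.
Tool frame: the origin (TCP) lies at the very end of the fingers, on their centre line; the grasp point (between the pads) lies 19 mm behind it; z points along the fingers, y is the line along which they close (so a half turn about z gives the same grasp; the last joint's range is limited). The gripper opens to 94 mm and grips with 3 to 60 N. Pads are 16 mm wide; open, the fingers measure 119 mm over their backs; the gripper's body (75 mm by 177 mm) begins 78 mm behind the grasp point.
Start: joints at [-1.225, 0.3, 1.521, -0, 1.321, -0.067], TCP at [0.221, -0.504, 0.205] pointing down, gripper open.
Joint ranges: [-3.03, 3.03], [-0.79, 2.21], [0.23, 2.52], [-1.04, 4.18], [0, 3.07], [-2.55, 2.55]. Speed limits (rad/s): [2.22, 2.22, 2.57, 3.14, 3.14, 3.14].

### API

Orientations are given as [roll, pitch, yaw] about the fixed x, y, z axes, in that order (R = Rz(yaw) Ry(pitch) Rx(roll)).
In Python, from station import ctrl, camera, camera_info, finder gives the robot as it stands.
- The arm moves only by the tool carry_out, never from a script. Its argument "motion" is a list of rows, each a list of 2 entries, a list of its own where there are three numbers: the shift along the tool's x, y, z as a fraction of full scale, then the turn about the tool's z as a fraction of full scale. A call has 1 to 12 rows; each row is the pose to reach, as a shift and turn from the pose commanded when the call began, along the tool's axes at that moment, turning the shorter way round; what a row does not reach only later rows make up. Full scale, the value 1, is 200 mm for a shift and 360 degrees for a turn. A row lasts 1/10 s, in which the tool goes at most 50 mm and 8.59 degrees, less where a joint would pass 70% of its speed; a pose out of reach is approached as far as the arm can. A call with a number of a shift or a turn outside -1 to 1 is refused whole. A call with a gripper value outside its range is refused whole. "hand" is the closure, from -1 (fully open) to 1 (shut), set as the call begins (left out, the last holds). The fingers move at their own pace and stop on an object; "force" is the grip in N (left out, the last holds). Time passes only in rows, so rows that repeat a pose let the fingers close. It gives the time, the measured TCP pose, the force, the opening and the grip force at its end, in the units of the state.
- ctrl.get_obs(): the state, without advancing time (a new reading comes with each control period).
- camera(name): name is "scene" or "side" or "wrist"; returns (picture, depth): 400x640x3 uint8, blue, green, red; 400x640 float32, m along the optical axis (not along the pixel's ray), 0 where there is no reading.
- camera_info(name): a dict with "camera_matrix" (3x3 intrinsics, pixels), "dist_coeffs" ([k1, k2, p1, p2, k3] as OpenCV has them; the pictures are not rectified), "origin" and "attitude" of the camera in the world. Camera axes: x right, y down, z forward; pixel columns grow to the right and rows downward; lengths in m; the calibration is good to about 2 mm. A picture is of the moment at which its call begins: read the wrist's pose just before it. camera_info takes no time and is no camera call; for the wrist camera it gives the pose at the moment of the call.
- ctrl.hand_in(): hands the job in; it is judged then, once.
Trained networks look in the newest picture that a camera, given by its name, has taken for a name from the list of things; names that differ only in an ending like _2 or _b are one class to them, and where a whole thing is asked for, a point or a joint stands for the part that bears it (a point fixed in the world has none). Each returns a list of dicts, best first, with "conf" (0 to 1); they miss things now and then, are a little off and sometimes report something else, mostly with a low value. They report only what shows in the picture. A call takes as long as a camera call.
- finder.boxes_of(camera, query): "location" ([column, row] in pixels, amid what is visible of it).
- finder.cut_out(camera, query): "mask" (400x640 bool, what is visible of it) and "location" ([column, row] in pixels, amid what is visible of it).
- finder.pinpoint(camera, query): "location" ([column, row] in pixels: a listed point, or the origin of a listed thing).
The state is a dict: "time_s": time; "qpos": joint angles; "joint_vel": joint speeds; "tau": joint torques, N m; "ee_pos": TCP position; "eef_rot": TCP orientation; "force": force on the tool from outside, world axes, zero at the start; "moment": the same for the moment, N m; "grip_width": finger opening in m; "grip_force": force on a finger pad.
Only numpy, scipy, OpenCV 4.12 (cv2) and the standard library are available. Lean on these libraries where they do the work, as an engineer would, in place of code of your own. Each camera call takes 0.05 s, during which the arm holds its last target. There are 200 camera calls.

### The job

Take the lamp unit with the bar grip out of its cavity in the moulded tray, line its two lugs up with the slots of the socket on the test box, push it straight down against the spring and twist it a quarter turn clockwise (seen from above), as far as it goes. The test socket is sprung, so finish while still gripping the lamp, holding it seated and fully turned; do not let go. Leave the lens in the other cavity, the bottle, the flask and the slide box where they stand.

Things in the scene. Friction and masses are not known exactly. Their poses are not given: they have to be found in the camera images.
- lamp: Lamp unit, upright, 80 mm tall, 0.16 kg. Origin: centre of its underside, z up. Brass shell 34 mm diameter (chamfered foot) z 0-30 mm; two steel lugs along +x and -x, 8 mm wide, z 8-16 mm, reaching 24 mm from the axis; aluminium disc 52 mm diameter z 30-46 mm; black grip bar along x, z 46-80 mm. A half turn about z makes no difference.
- lamp_grip (a point): Middle of the lamp's flat grip bar, on the axis, 66 mm above its underside; axes as lamp. The bar is 44 mm long (x), 12 mm thick (y), 34 mm high; grip it across its thickness. It lies directly above the lugs, so it shows where they point.
- tray: Grey moulded plastic tray, fixed, 110 mm (x) by 190 mm (y) by 30 mm high. Origin: centre of its underside. Two equal round cavities, 57 mm diameter, 22 mm deep (floor 8 mm above the origin), at y = +46 and -46 mm; one holds the lamp (with about 4 mm of play), the other the lens.
- tester: Lamp test box, fixed: grey box 150 mm (x) by 130 mm (y) by 45 mm high, origin at the centre of its underside, with a black upright socket barrel 76 mm in diameter on top whose rim is 85 mm above the origin. The two slots of the socket point along +x and -x of this body.
- socket (a point): Centre of the socket mouth at rim level, 85 mm above the bench; axes as tester. Aluminium collar 5 mm thick, 37 mm hole, two slots along +x and -x, 12 mm wide, reaching 26 mm from the axis. The lugs are clear below the collar, free to turn, once the lamp's underside is 21 mm below the rim; 26 mm is the hard bottom, 23 to 24 mm good for turning. Turned, the lugs are caught under the collar.
- plunger (a joint): Spring plunger in the socket, in m: 0 at rest, grows as it is pushed down, 0.014 at the bottom. Its top meets the lamp's underside 12 mm below the rim, when the lugs are already in the slots; at 0.009 the lugs are clear below the collar. It pushes up with 3.5 N at 0 and 8.4 N at 0.014.
- carrier (a joint): Sprung rotor inside the socket that the lugs push round: 0 at rest, grows clockwise seen from above, in rad. It is met after about 7 degrees of the lamp's turn, resists with 0.03 rising to 0.15 N m, and stops at 1.5, when the lamp has turned about 93 degrees from the slots (a quarter turn reads about 1.45). Let go, it turns the lamp part of the way back.
- lens: Bystander: dark round lens cell, 48 mm diameter, 28 mm high, loose in the other cavity. Origin: centre of its underside.
- bottle: Bystander: clear glass bottle with orange cap, 70 mm diameter, 130 mm tall. Origin: centre of its underside.
- flask: Bystander: green conical glass flask, 76 mm diameter at the foot, 104 mm tall. Origin: centre of its underside.
- slidebox: Bystander: wooden slide box, 75 by 100 by 35 mm high. Origin: centre of its underside.

How it is judged:
By the outcome, as a careful person would: the job done as asked, in the order asked, and still so for the second after the job is handed in, while the arm keeps its last pose, push and grip.
It also fails if it takes over 48 s, if anything falls off the work surface, if the arm or the gripper's body presses on something with over 40 N, if the wrist force passes 120 N, or if a joint passes its speed limit or range.

## Working session

There is one attempt and no reset: what is moved stays moved. The work goes in short steps, Python scripts to look and compute and a tool call to move; the robot and the scene stay as the last step left them, time stands still between calls to the robot, and variables do not carry over. Pictures are saved under pics/ and viewed, at most 10 in all, crops included, and the job is handed in when it is done.

Besides the shell and the picture viewer there is one more tool, called after ">>>" as name(argument=value, ...) on one line, values as JSON. carry_out: Moves the arm, as the interface text tells. Its arguments: {"type":"object","properties":{"motion":{"type":"array","items":{"type":"array"}},"hand":{"type":"number"},"force":{"type":"number"}},"required":["motion"]}

```bash
mkdir -p pics; ls
cat > h.py <<'E'
import numpy as np, cv2
from station import ctrl, camera, camera_info, finder
from scipy.spatial.transform import Rotation as R
np.set_printoptions(precision=4, suppress=True)
def info(n):
    i=camera_info(n); A=np.array(i["attitude"],float)
    M=A if A.shape==(3,3) else (R.from_euler('xyz',A).as_matrix() if A.size==3 else None)
    return np.array(i["camera_matrix"]),np.array(i["dist_coeffs"]),np.array(i["origin"]),M
def ray(n,px,I=None):
    K,d,o,M=I or info(n)
    u=cv2.undistortPoints(np.array(px,float).reshape(-1,1,2),K,d).reshape(-1,2)
    return o,np.c_[u,np.ones(len(u))]@M.T
def onz(n,px,z,I=None):
    o,r=ray(n,px,I); return o+r*((z-o[2])/r[:,2])[:,None]
def cloud(n,mask,depth,I=None):
    v,u=np.nonzero(mask&(depth>0)); o,r=ray(n,np.c_[u,v],I)
    return o+r*depth[v,u][:,None]
E
python3 - <<'E'
from h import *
print(ctrl.get_obs()); 
for n in("scene","side","wrist"):
    print(n,camera_info(n)); p,d=camera(n); cv2.imwrite(f"pics/{n}0.png",p)
    for q in("lamp_grip","socket","lamp","tester","tray","lens"):
        r=finder.pinpoint(n,q); print(q,[(x["location"],round(x["conf"],2)) for x in r[:2]])
a=[cv2.imread(f"pics/{n}0.png") for n in("scene","side")]
E
```

```text
pics
{'time_s': 0.0, 'qpos': array([-1.2246,  0.3005,  1.5216, -0.    ,  1.3207, -0.0666]), 'joint_vel': array([-0.0002,  0.0006, -0.0009, -0.0007, -0.0002, -0.0015]), 'tau': array([ -0.0005, -53.1804, -35.2738,   0.0708,   0.0244,  -0.0001]), 'ee_pos': array([ 0.2205, -0.5035,  0.2048]), 'eef_rot': array([-3.1404, -0.0001,  0.4128]), 'force': array([-0.5701,  0.3443, -0.5543]), 'moment': array([0.039 , 0.0286, 0.0433]), 'grip_force': 0.0, 'grip_width': 0.0935709827897578}
scene {'camera_matrix': array([[448.0325,   0.    , 317.1336],
       [  0.    , 448.0325, 200.0163],
       [  0.    ,   0.    ,   1.    ]]), 'dist_coeffs': array([-0.0863,  0.    ,  0.    ,  0.    ,  0.    ]), 'origin': array([ 1.4551, -0.3008,  0.9769]), 'attitude': array([-2.3776,  0.0198,  1.2168])}
lamp_grip [([219.0, 202.6], 0.51)]
socket [([380.6, 160.4], 0.57)]
lamp [([226.5, 220.1], 0.72)]
tester [([380.1, 180.6], 0.76)]
tray [([240.7, 222.0], 0.56)]
lens [([254.6, 218.5], 0.63)]
side {'camera_matrix': array([[405.5302,   0.    , 308.9258],
       [  0.    , 405.5302, 199.1098],
       [  0.    ,   0.    ,   1.    ]]), 'dist_coeffs': array([-0.0962,  0.    ,  0.    ,  0.    ,  0.    ]), 'origin': array([ 0.5478, -0.7033,  0.8119]), 'attitude': array([-2.3554,  0.0209, -0.1352])}
lamp_grip [([295.6, 308.3], 0.85)]
socket [([279.4, 159.9], 0.92)]
lamp [([289.4, 324.4], 0.91)]
tester [([283.9, 174.7], 0.59)]
tray [([296.4, 304.7], 0.81)]
lens [([302.5, 285.3], 0.63)]
wrist {'camera_matrix': array([[291.02  ,   0.    , 318.9205],
       [  0.    , 291.02  , 197.3052],
       [  0.    ,   0.    ,   1.    ]]), 'dist_coeffs': array([-0.0255,  0.    ,  0.    ,  0.    ,  0.    ]), 'origin': array([ 0.2945, -0.4715,  0.385 ]), 'attitude': array([ 2.862 ,  0.0002, -1.158 ])}
lamp_grip []
socket []
lamp []
tester []
tray []
lens []
```

Run:
```python
from h import *
P={}
for n,L in {"scene":dict(grip=(219,202.6,.074),sock=(380.6,160.4,.085),lamp=(226.5,220.1,.008),tester=(380.1,180.6,0),tray=(240.7,222,0),lens=(254.6,218.5,.008)),
 "side":dict(grip=(295.6,308.3,.074),sock=(279.4,159.9,.085),lamp=(289.4,324.4,.008),tester=(283.9,174.7,0),tray=(296.4,304.7,0),lens=(302.5,285.3,.008))}.items():
    for k,(u,v,z) in L.items(): print(n,k,onz(n,[u,v],z)[0])
s=cv2.imread("pics/side0.png"); c=cv2.imread("pics/scene0.png")
cv2.imwrite("pics/both.png",np.vstack([c[80:380,:],s[100:400,:]]))
cv2.imwrite("pics/both.png",cv2.resize(np.vstack([c[60:340],s[80:400]]),None,fx=1,fy=1))
```

```text
scene grip [ 0.5465 -0.2775  0.074 ]
scene sock [0.5621 0.2139 0.085 ]
scene lamp [ 0.5574 -0.2696  0.008 ]
scene tester [ 0.5632  0.2193 -0.    ]
scene tray [ 0.5724 -0.232   0.    ]
scene lens [ 0.5811 -0.1915  0.008 ]
side grip [ 0.5628 -0.2771  0.074 ]
side sock [0.5697 0.1884 0.085 ]
side lamp [ 0.5464 -0.2762  0.008 ]
side tester [0.5799 0.2203 0.    ]
side tray [ 0.5671 -0.2255  0.    ]
side lens [ 0.5868 -0.1815  0.008 ]
```

View pics/both.png

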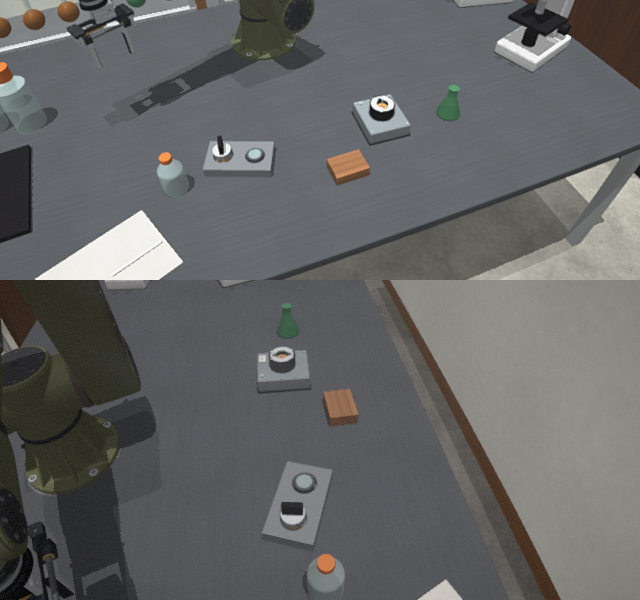

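The scene view shows the tray with the lamp at about (220,205) and the tester at (381,165). The side view shows the lamp at (292,310), with its bar roughly along world x, and the socket at (281,160). I'll move the wrist camera over the tray, turning the tool towards yaw π so that the wrist has range for the later clockwise twist.

>>> carry_out(motion=[[[0.25, -0.07, -0.1], -0.023], [[0.5, -0.14, -0.1], -0.046], [[0.75, -0.2, -0.1], -0.07], [[1, -0.275, -0.1], -0.09], [[1, -0.275, -0.1], -0.115], [[1, -0.275, -0.1], -0.138], [[1, -0.275, -0.1], -0.16], [[1, -0.275, -0.1], -0.184], [[1, -0.275, -0.1], -0.207], [[1, -0.275, -0.1], -0.23], [[1, -0.275, -0.1], -0.253], [[1, -0.275, -0.1], -0.276]], hand=-1)

```text
time_s: 2.25
ee_pos: [0.3818, -0.3732, 0.2255]
eef_rot: [3.142, 0.0, 2.153]
force: [-0.3, -0.3, 0.0]
grip_width: 0.094
grip_force: 0.0
```

```bash
cat >> h.py <<'E'
def go(target,yaw):
    "fractions that take the tool from here to target (world) at yaw"
    o=ctrl.get_obs(); M=R.from_euler('xyz',o["eef_rot"]).as_matrix()
    s=M.T@(np.array(target)-o["ee_pos"])/.2
    t=-((yaw-o["eef_rot"][2]+np.pi)%(2*np.pi)-np.pi)/(2*np.pi)
    print("t",o["time_s"],"tcp",o["ee_pos"],o["eef_rot"],"F",o["force"],"shift",s,"turn",round(t,4),"q6",o["qpos"][5])
E
python3 - <<'E'
from h import *
go([.56,-.23,.23],3.1)
E
```

```text
t 2.25 tcp [ 0.3818 -0.3732  0.2255] [3.1416 0.     2.1529] F [-0.3238 -0.2516  0.0142] shift [ 0.1081  1.138  -0.0227] turn -0.1507 q6 -1.4247165532909511
```

>>> carry_out(motion=[[[0.02, 0.25, 0], -0.023], [[0.05, 0.5, 0], -0.046], [[0.08, 0.75, 0], -0.07], [[0.1, 1, 0], -0.092], [[0.1, 1, 0], -0.115], [[0.1, 1, 0], -0.138], [[0.1, 1, 0], -0.15], [[0.1, 1, 0], -0.15]])

```text
time_s: 3.05
ee_pos: [0.5386, -0.2473, 0.2254]
eef_rot: [3.142, -0.0, 3.091]
force: [-0.5, -0.7, 0.3]
grip_width: 0.0939
grip_force: 0.0
```

Run:
```python
from h import *
I=info("wrist"); print(ctrl.get_obs()["ee_pos"],ctrl.get_obs()["eef_rot"],I[2])
p,d=camera("wrist"); cv2.imwrite("pics/w1.png",p)
for q,z in(("lamp_grip",.074),("lamp",.008),("tray",0),("lens",.008)):
    for x in finder.pinpoint("wrist",q)[:2]: print(q,x["location"],round(x["conf"],2),onz("wrist",x["location"],z,I)[0])
m=finder.cut_out("wrist","lamp")
if m:
    C=cloud("wrist",m[0]["mask"],d,I); print(np.percentile(C[:,2],[5,50,95,99]))
    T=C[(C[:,2]>.083)&(C[:,2]<.093)]; xy=T[:,:2].astype(np.float32)
    print(len(T),"bar",cv2.minAreaRect(xy),T[:,2].mean())
    T=C[(C[:,2]>.048)&(C[:,2]<.060)]; print(len(T),"disc",cv2.minEnclosingCircle(T[:,:2].astype(np.float32)),T[:,2].mean())
```

```text
[ 0.5386 -0.2473  0.2254] [ 3.1415 -0.0001  3.0907] [ 0.4589 -0.2432  0.4049]
lamp_grip [300.9, 196.5] 0.94 [ 0.551  -0.2692  0.074 ]
lamp [299.6, 184.7] 0.8 [ 0.5522 -0.2751  0.008 ]
tray [334.7, 195.6] 0.56 [ 0.5728 -0.2262  0.    ]
lens [362.8, 208.4] 0.72 [ 0.5916 -0.187   0.008 ]
[0.0477 0.0546 0.0888 0.0893]
398 bar ((0.5539697408676147, -0.27502182126045227), (0.012035888619720936, 0.04422824829816818), 79.7892074584961) 0.08802510195468614
933 disc ((0.5538207292556763, -0.2749374508857727), 0.026417585089802742) 0.05407269643796511
```

View pics/w1.png

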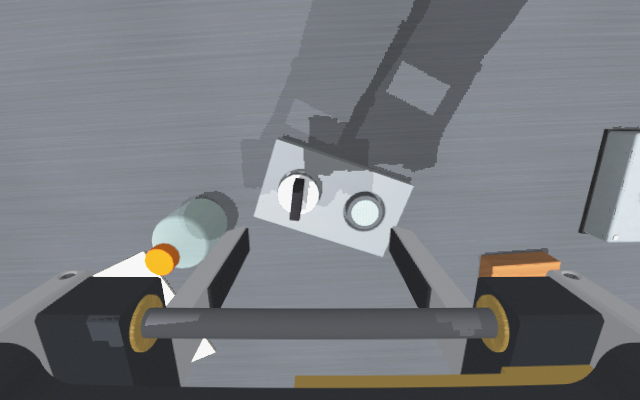

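The wrist picture shows the lamp at (299,195) with its bar pointing up-right, the lens at (364,211), and the bottle clear to the left at (185,235). The depth fit matches the given sizes: bar 12×44 mm, disc r 26.4 mm. The centre is (0.554, -0.275), yaw ≈ 169.8°.

Run:
```python
from h import *
go([.5539,-.275,.13],2.9636)
for x in finder.cut_out("wrist","bottle")[:1]:
    C=onz("wrist",np.argwhere(x["mask"])[:,::-1],.07); print(C.min(0),C.max(0))
```

```text
t 3.35 tcp [ 0.5385 -0.2475  0.2255] [-3.1416  0.0001  3.0881] F [-0.5397  0.3894 -0.048 ] shift [-0.084  -0.133   0.4775] turn 0.0198 q6 -2.009901734084519
[ 0.5471 -0.4788  0.07  ] [ 0.6476 -0.3632  0.07  ]
```

>>> carry_out(motion=[[[-0.084, -0.133, 0.1], 0.0198], [[-0.084, -0.133, 0.3], 0.0198], [[-0.084, -0.133, 0.45], 0.0198], [[-0.084, -0.133, 0.4775], 0.0198], [[-0.084, -0.133, 0.4775], 0.0198]], hand=0)

```text
time_s: 3.9
ee_pos: [0.5539, -0.2748, 0.13]
eef_rot: [3.141, -0.001, 2.965]
force: [0.0, 0.2, 0.9]
grip_width: 0.0574
grip_force: 0.0
```

Run:
```python
from h import *
I=info("wrist"); p,d=camera("wrist")
m=finder.cut_out("wrist","lamp")
if m:
    C=cloud("wrist",m[0]["mask"],d,I)
    T=C[(C[:,2]>.083)&(C[:,2]<.093)]; print(len(T),cv2.minAreaRect(T[:,:2].astype(np.float32)))
go([.5539,-.275,.0585],2.9636)
```

```text
776 ((0.5536196827888489, -0.274571031332016), (0.011609651148319244, 0.043389223515987396), 79.71782684326172)
t 4.0 tcp [ 0.5547 -0.2752  0.132 ] [-3.1407  0.0025  2.9649] F [-1.1587 -0.6538  0.2434] shift [0.005  0.0008 0.3674] turn 0.0002 q6 -1.9138745505597916
```

>>> carry_out(motion=[[[0, 0, 0.15], 0], [[0, 0, 0.3], 0], [[0, 0, 0.36], 0], [[0, 0, 0.36], 0], [[0, 0, 0.36], 0]])

```text
time_s: 4.5
ee_pos: [0.5548, -0.2753, 0.0599]
eef_rot: [-3.141, 0.002, 2.965]
force: [0.5, -0.0, -0.4]
grip_width: 0.0474
grip_force: 0.0
```

>>> carry_out(motion=[[[0, 0, 0], 0], [[0, 0, 0], 0], [[0, 0, 0], 0], [[0, 0, 0], 0], [[0, 0, 0], 0], [[0, 0, 0], 0]], hand=1, force=40)

```text
time_s: 5.1
ee_pos: [0.554, -0.2749, 0.0581]
eef_rot: [-3.142, 0.0, 2.965]
force: [-0.0, 0.6, 1.2]
grip_width: 0.0116
grip_force: 40.0
```

>>> carry_out(motion=[[[0, 0, -0.1], 0], [[0, 0, -0.3], 0], [[0, 0, -0.5], 0], [[0, 0, -0.75], 0], [[0, 0.05, -1], 0], [[0.05, 0.3, -1], 0], [[0.1, 0.55, -1], 0], [[0.15, 0.8, -1], 0], [[0.2, 1, -1], 0], [[0.2, 1, -1], 0]])

```text
time_s: 6.1
ee_pos: [0.5494, -0.0666, 0.2582]
eef_rot: [3.141, -0.0, 2.97]
force: [-0.2, -1.4, -1.3]
grip_width: 0.0117
grip_force: 40.0
```

>>> carry_out(motion=[[[0.05, 0.25, 0], 0], [[0.1, 0.5, 0], 0], [[0.15, 0.75, 0], 0], [[0.17, 0.9, 0], 0], [[0.17, 0.94, 0], 0], [[0.17, 0.94, 0], 0], [[0.17, 0.94, 0], 0]])

```text
time_s: 6.8
ee_pos: [0.5494, 0.1189, 0.2578]
eef_rot: [-3.141, -0.0, 2.964]
force: [1.0, -0.3, -1.6]
grip_width: 0.0117
grip_force: 40.0
```

Run:
```python
from h import *
o=ctrl.get_obs(); I=info("wrist"); p,d=camera("wrist"); cv2.imwrite("pics/w2.png",p)
print(o["ee_pos"],o["eef_rot"],o["grip_width"],I[2])
for q,z in(("socket",.085),("tester",0),("lamp_grip",.26)):
    for x in finder.pinpoint("wrist",q)[:2]: print(q,x["location"],round(x["conf"],2),onz("wrist",x["location"],z,I)[0])
m=finder.cut_out("wrist","tester")
if m:
    M=m[0]["mask"]; C=cloud("wrist",M,d,I); print(np.percentile(C[:,2],[5,50,95,99]))
    for lo,hi in((.04,.05),(.080,.09)):
        T=C[(C[:,2]>lo)&(C[:,2]<hi)][:,:2].astype(np.float32)
        if len(T)>10: print(lo,len(T),cv2.minAreaRect(T),cv2.minEnclosingCircle(T))
    np.save("C.npy",C)
```

```text
[0.5494 0.1189 0.2578] [-3.1411 -0.0003  2.9642] 0.011687367548124048 [0.4709 0.1332 0.4373]
socket [397.2, 186.7] 0.86 [0.5733 0.2138 0.085 ]
tester [384.0, 176.0] 0.96 [0.5776 0.215  0.    ]
tester [108.4, 217.5] 0.66 [ 0.5669 -0.2303  0.    ]
lamp_grip [318.3, 250.1] 0.75 [0.5566 0.1172 0.26  ]
lamp_grip [383.1, 174.9] 0.27 [0.5134 0.1659 0.26  ]
[0.0419 0.0457 0.0857 0.0865]
0.04 6561 ((0.5749707221984863, 0.21429379284381866), (0.13070687651634216, 0.14957955479621887), 87.18045806884766) ((0.5742036700248718, 0.21450309455394745), 0.09623575955629349)
0.08 2080 ((0.575138509273529, 0.21366266906261444), (0.07520466297864914, 0.07473338395357132), 1.3395752906799316) ((0.5751996040344238, 0.21405677497386932), 0.038176849484443665)
```

View pics/w2.png

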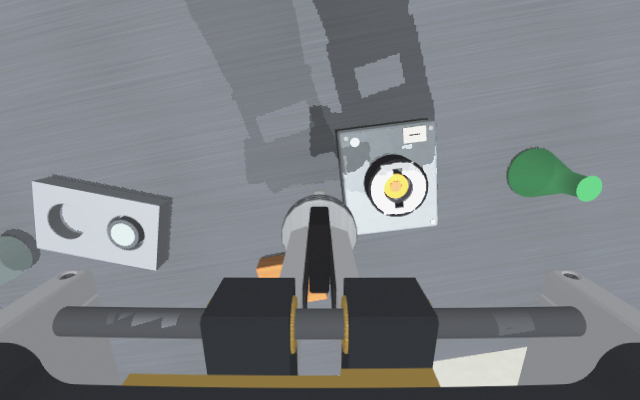

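The picture shows the tester at (388,178), with its slots near (398,165) and (397,205), and the lamp held at (318,230). The box fits at 130.7×149.6 mm and the barrel at r 38 mm, giving a socket centre of about (0.5752, 0.214) and a yaw of about 177.2°. I'll take one closer look with the tool aligned.

Run:
```python
from h import *
go([.56,.135,.2],np.deg2rad(177.2))
```

```text
t 7.05 tcp [0.5494 0.1192 0.258 ] [-3.1416  0.0001  2.9638] F [-0.2603  0.4493 -2.0216] shift [-0.0382  0.0873  0.2901] turn -0.0205 q6 -1.2444968244038215
```

>>> carry_out(motion=[[[-0.02, 0.05, 0.15], -0.0205], [[-0.038, 0.087, 0.29], -0.0205], [[-0.038, 0.087, 0.29], -0.0205], [[-0.038, 0.087, 0.29], -0.0205], [[-0.038, 0.087, 0.29], -0.0205]])

```text
time_s: 7.55
ee_pos: [0.5603, 0.1355, 0.2018]
eef_rot: [3.141, 0.002, 3.093]
force: [-0.1, -1.0, -0.2]
grip_width: 0.0116
grip_force: 40.0
```

Run:
```python
from h import *
o=ctrl.get_obs(); I=info("wrist"); p,d=camera("wrist"); cv2.imwrite("pics/w3.png",p)
for q,z in(("socket",.085),("tester",0)):
    for x in finder.pinpoint("wrist",q)[:1]: print(q,x["location"],round(x["conf"],2),onz("wrist",x["location"],z,I)[0])
C=cloud("wrist",np.ones(d.shape,bool),d,I)
C=C[np.hypot(C[:,0]-.575,C[:,1]-.214)<.11]
T=C[(C[:,2]>.04)&(C[:,2]<.05)][:,:2].astype(np.float32); print(cv2.minAreaRect(T))
T=C[(C[:,2]>.082)&(C[:,2]<.088)]; print(T[:,2].mean()); T=T[:,:2].astype(np.float32)
c,r=cv2.minEnclosingCircle(T); print(c,r)
v=C[:,:2]-c; rr=np.hypot(*v.T); a=np.arctan2(v[:,1],v[:,0])
top=abs(C[:,2]-.085)<.003
print("hole r",np.sort(rr[top])[:10])
s=(rr>.0195)&(rr<.0255)&~top&(C[:,2]<.082)
for lo,hi in((-.6,.6),):
    for nm,aa in(("+x",a),("-x",(a+2*np.pi)%(2*np.pi)-np.pi)):
        k=s&(abs(aa)<.7); print(nm,k.sum(),np.rad2deg(np.mean(aa[k])) if k.any() else 0, np.rad2deg(np.percentile(aa[k],[2,98])) if k.any() else 0)
# lamp bar in hand
m=finder.cut_out("wrist","lamp")
if m:
    L=cloud("wrist",m[0]["mask"],d,I); e=o["ee_pos"]; yw=o["eef_rot"][2]
    X=np.array([np.cos(yw),np.sin(yw)]);Y=np.array([np.sin(yw),-np.cos(yw)])
    L=L[np.hypot(L[:,0]-e[0],L[:,1]-e[1])<.05]
    q=np.c_[(L[:,:2]-e[:2])@X,(L[:,:2]-e[:2])@Y,L[:,2]-e[2]]
    print("lamp",np.percentile(q,[1,50,99],axis=0))
    D=q[abs(q[:,2]+.0043)<.004]; print(len(D),"disc local",cv2.minEnclosingCircle(D[:,:2].astype(np.float32)))
    D=q[abs(q[:,2]-.030)<.003]; print(len(D),"bar local",D[:,:2].min(0) if len(D) else 0,D[:,:2].max(0) if len(D) else 0)
go([*c,.2],np.deg2rad(177.2))
cv2.imwrite("pics/w3c.png",cv2.resize(p[80:300,270:550],None,fx=2.5,fy=2.5))
```

```text
socket [391.2, 205.0] 0.58 [0.5775 0.2121 0.085 ]
tester [375.9, 185.4] 0.92 [0.5767 0.2118 0.    ]
((0.5752062201499939, 0.21451053023338318), (0.1302216649055481, 0.14997325837612152), 87.55317687988281)
0.08514537647553289
(0.5754814743995667, 0.21418850123882294) 0.038105323910713196
hole r [0.0182 0.0182 0.0183 0.0183 0.0183 0.0183 0.0185 0.0185 0.0185 0.0185]
+x 91 0.6372272890658776 [-34.978   37.3059]
-x 23 -20.465511515372643 [-23.6603 -10.2869]
lamp [[-0.0203 -0.0244 -0.0343]
 [ 0.0123 -0.0004 -0.0024]
 [ 0.0257  0.0241  0.0312]]
1562 disc local ((0.0004176073707640171, -4.963788524037227e-05), 0.026354696601629257)
1447 bar local [-0.0224 -0.0061] [0.0223 0.0058]
t 7.75 tcp [0.5601 0.1357 0.201 ] [3.1412 0.0015 3.0935] F [ 0.0129 -0.5389 -0.8492] shift [-0.0582  0.3956  0.0053] turn 0.0001 q6 -1.3485062639391037
```

View pics/w3c.png

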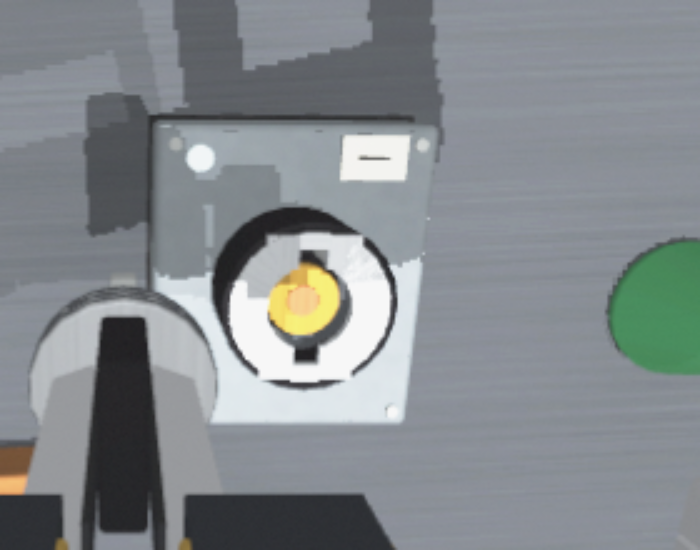

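The slots, at crop pixels (312,258) and (306,353), lie along the tester's x axis as expected. The lamp sits centred in the grip. Next I'll move over the socket and check.

>>> carry_out(motion=[[[-0.02, 0.15, 0], 0], [[-0.04, 0.3, 0], 0], [[-0.0582, 0.3956, 0], -0.0006], [[-0.0582, 0.3956, 0], -0.0006], [[-0.0582, 0.3956, 0.1], -0.0006], [[-0.0582, 0.3956, 0.2], -0.0006], [[-0.0582, 0.3956, 0.26], -0.0006], [[-0.0582, 0.3956, 0.26], -0.0006], [[-0.0582, 0.3956, 0.26], -0.0006]])

```text
time_s: 8.65
ee_pos: [0.5755, 0.2141, 0.1488]
eef_rot: [3.141, 0.001, 3.097]
force: [0.2, -0.3, -2.0]
grip_width: 0.0117
grip_force: 40.0
```

Run:
```python
from h import *
go([.5756,.2142,.123],np.deg2rad(177.4))
```

```text
t 8.65 tcp [0.5755 0.2141 0.1488] [3.1413 0.0008 3.0972] F [ 0.1588 -0.3071 -1.993 ] shift [-0.0001  0.0006  0.1291] turn 0.0002 q6 -1.2299471508794344
```

>>> carry_out(motion=[[[0, 0, 0.03], 0], [[0, 0, 0.06], 0], [[0, 0, 0.08], 0], [[0, 0, 0.095], 0], [[0, 0, 0.11], 0], [[0, 0, 0.12], 0], [[0, 0, 0.12], 0], [[0, 0, 0.12], 0]])

```text
time_s: 9.45
ee_pos: [0.5753, 0.2144, 0.1241]
eef_rot: [3.142, 0.0, 3.098]
force: [-0.1, -0.4, -1.8]
grip_width: 0.0115
grip_force: 40.0
```

>>> carry_out(motion=[[[0, 0, 0.015], 0], [[0, 0, 0.03], 0], [[0, 0, 0.045], 0], [[0, 0, 0.055], 0], [[0, 0, 0.063], 0], [[0, 0, 0.063], 0], [[0, 0, 0.063], 0]])

```text
time_s: 10.15
ee_pos: [0.5755, 0.2145, 0.1117]
eef_rot: [3.141, 0.001, 3.098]
force: [-0.4, 0.8, 5.3]
grip_width: 0.0115
grip_force: 40.0
```

The force rose by about 7 N, matching the spring at 11.5 mm of travel, so the lugs are through. Now the clockwise twist (positive about the tool's z).

>>> carry_out(motion=[[[0, 0, 0], 0.014], [[0, 0, 0], 0.028], [[0, 0, 0], 0.042], [[0, 0, 0], 0.056], [[0, 0, 0], 0.07], [[0, 0, 0], 0.084], [[0, 0, 0], 0.1], [[0, 0, 0], 0.115], [[0, 0, 0], 0.13], [[0, 0, 0], 0.145], [[0, 0, 0], 0.16], [[0, 0, 0], 0.16]], force=50)

```text
time_s: 11.35
ee_pos: [0.5755, 0.2144, 0.1117]
eef_rot: [3.141, 0.0, 2.089]
force: [-0.6, 0.9, 5.6]
grip_width: 0.0119
grip_force: 50.0
```

Run:
```python
from h import *
o=ctrl.get_obs();print(o["moment"],o["force"],o["grip_width"],o["grip_force"])
go([.5755,.2144,.1115],np.deg2rad(177.5-93))
```

```text
[-0.0716 -0.0771  0.0913] [-0.5592  0.9386  5.5977] 0.01189190415359846 50.00468552112579
t 11.35 tcp [0.5755 0.2144 0.1117] [3.1407 0.0002 2.089 ] F [-0.5592  0.9386  5.5977] shift [-0.0002  0.      0.0012] turn 0.0977 q6 -0.22114450063368887
```

>>> carry_out(motion=[[[0, 0, 0], 0.014], [[0, 0, 0], 0.028], [[0, 0, 0], 0.042], [[0, 0, 0], 0.056], [[0, 0, 0], 0.07], [[0, 0, 0], 0.082], [[0, 0, 0], 0.09], [[0, 0, 0], 0.095], [[0, 0, 0], 0.098], [[0, 0, 0], 0.098], [[0, 0, 0], 0.098]])

```text
time_s: 12.45
ee_pos: [0.5754, 0.2144, 0.1117]
eef_rot: [3.141, -0.0, 1.477]
force: [0.1, 0.1, 5.4]
grip_width: 0.0118
grip_force: 50.0
```

Run:
```python
from h import *
o=ctrl.get_obs();print(o["moment"],o["grip_width"],o["grip_force"])
go([.5755,.2144,.1115],np.deg2rad(177.5-93))
```

```text
[-0.036   0.0597  0.1554] 0.011835488841866583 50.01130700111389
t 12.45 tcp [0.5754 0.2144 0.1117] [ 3.1409 -0.0003  1.4767] F [0.1363 0.0636 5.4019] shift [-0.0002  0.0005  0.001 ] turn 0.0003 q6 0.391199660267499
```

>>> carry_out(motion=[[[0, 0, 0], 0.002], [[0, 0, 0], 0.004], [[0, 0, 0], 0.006], [[0, 0, 0], 0.006], [[0, 0, 0], 0.006]])

```text
time_s: 12.95
ee_pos: [0.5754, 0.2144, 0.1117]
eef_rot: [3.141, -0.0, 1.439]
force: [0.0, -0.2, 4.7]
grip_width: 0.0116
grip_force: 50.0
```

Run:
```python
from h import *
for i in range(3):
    p,d=camera("wrist" if i<2 else "side"); o=ctrl.get_obs();print(o["moment"],o["force"],o["grip_width"],np.rad2deg(3.098-o["eef_rot"][2]))
    if i==0: a=p[120:400,180:480]
cv2.imwrite("pics/fin.png",np.hstack([cv2.resize(a,(420,392)),cv2.resize(p[30:130,230:330],(392,392))])[:, :800])
```

```text
[-0.053   0.0719  0.2039] [-0.9469  0.557   5.8696] 0.012092860169599453 95.04605892999605
[-0.084 -0.004  0.3  ] [-1.3377 -0.5459  5.4818] 0.01182910377697476 95.04410547881365
[-0.0201  0.0694  0.2473] [-1.424  -0.008   5.8793] 0.011596122609800828 95.042951939107
```

View pics/fin.png

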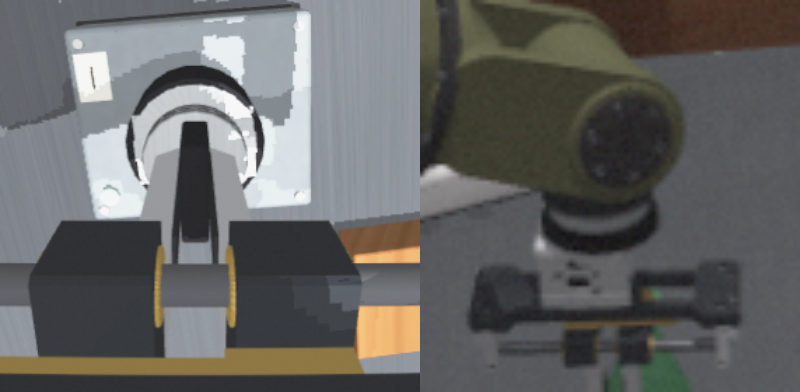

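The moment rose to about 0.25 N m, above the spring's 0.15, so the lamp is at its stop. The picture shows the lamp seated in the barrel at (195,130), with the bar turned a quarter turn relative to the box. Handing in while still gripping.

```bash
python3 -c "
from h import *
print(ctrl.hand_in())"
```

```text
the job is handed in; nothing more can be done
None
```

The lamp is seated in the test socket, pushed down against the spring and turned clockwise to its stop (about 95° at the tool), and I handed the job in while still gripping it; the result wasn't reported back.

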